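# Set out the stirring station

### The job

Set out the lab bench, left and right being as seen from the robot: first stand the steel beaker in the middle of the small hotplate's white top, and then, once it stands there, put its knobbed cover squarely on it. Of the three cork mats, the small white conical flask goes in the middle of the leftmost, the squat white-lidded jar in the middle of the rightmost and the small amber bottle in the middle of the mat between those two, in whatever order you like. Set everything down gently, upright and released, and tip nothing over.

Things in the scene. Friction and masses are not known exactly. Their poses are not given: they have to be found in the camera images.
- beaker_c (a point): Open straight-sided stainless beaker, 60 mm across, 70 mm high, wall 3 mm. Loose; about 160 g; solid and hard. This point is at its centre, 35 mm above its underside; z is its upward axis.
- cover_c (a point): The beaker's cover: a flat steel disc 72 mm across and 6 mm thick with a flat underside (no lip), and in its middle an upright black knob 20 mm across from 10 to 38 mm above the underside (a thin stem below it). It lies knob up on the bench and simply rests on the beaker's rim. Loose; about 90 g; solid and hard. This point is at its centre, 19 mm above its underside; z is its upward axis.
- flask_c (a point): Small white conical flask (not the larger one of clear glass at the back), 110 mm high: base 64 mm across, tapering from 10 mm up to a straight neck 28 mm across that runs from 70 to 106 mm above the underside, with a small lip 34 mm across at the top. Loose; about 130 g; solid and hard. This point is at its centre, 55 mm above its underside; z is its upward axis.
- bottle_c (a point): Slim amber bottle with black cap and paper label, 120 mm high: straight body 50 mm across up to 85 mm, shoulder, then a cap 32 mm across from 98 to 120 mm. (A much larger amber bottle with a blue cap, at the back of the bench, is not meant.) Loose; about 170 g; solid and hard. This point is at its centre, 60 mm above its underside; z is its upward axis.
- jar_c (a point): Squat grey jar with a white screwed-on lid, 60 mm high: body 54 mm across, lid 58 mm across from 42 mm up to the flat top. Loose; about 140 g; solid and hard. This point is at its centre, 30 mm above its underside; z is its upward axis.
- plate_c (a point): Centre of the top face of the small hotplate's white square plate (120 x 120 mm), 55 mm above the bench. The fixed grey housing is 150 mm wide and 170 mm deep, 43 mm high; its knobs face the robot. x points to the hotplate's back, z up. (A larger one at the left edge of the bench is not meant.)
- mat_a: One of three identical, fixed, round cork mats, 84 mm across, 4 mm thick, flat on the bench; origin at the centre of its underside, at bench height. The names a, b, c say nothing of the order: which mat is leftmost, middle or rightmost differs at every start (left = +y), and the hotplate may stand between two of them or at an end. Neighbours in the row of mats and hotplate are about 0.2 m apart.
- mat_b: One of three identical, fixed, round cork mats, 84 mm across, 4 mm thick, flat on the bench; origin at the centre of its underside, at bench height. The names a, b, c say nothing of the order: which mat is leftmost, middle or rightmost differs at every start (left = +y), and the hotplate may stand between two of them or at an end. Neighbours in the row of mats and hotplate are about 0.2 m apart.
- mat_c: One of three identical, fixed, round cork mats, 84 mm across, 4 mm thick, flat on the bench; origin at the centre of its underside, at bench height. The names a, b, c say nothing of the order: which mat is leftmost, middle or rightmost differs at every start (left = +y), and the hotplate may stand between two of them or at an end. Neighbours in the row of mats and hotplate are about 0.2 m apart.
Not all that is in view belongs to the job. Leave any purple look-alike of the part that bears flask_c alone. Leave any red look-alike of the part that bears cover_c alone.

How it is judged:
By the outcome, as a careful person would: the job done as asked, in the order asked, and still so for the second after the job is handed in, with the robot touching nothing.
It also fails if it takes over 112 s, if anything falls off the work surface, if the arm or the gripper's body presses on something with over 40 N, if the wrist force passes 120 N, or if a joint passes its speed limit or range.

### The arm

A 6-joint arm with a two-finger parallel gripper is mounted at the origin on the work surface. World frame = base frame: x ahead of the robot, y to its left, z up, the work surface at z = 0. Lengths are in mm, angles in degrees, forces in N, time in s.
With the tool pointing down it reaches from about 350 to 850 mm from the base axis. Payload 8.1 kg.
Tool frame: the origin (TCP) lies at the very end of the fingers, on their centre line; the grasp point (between the pads) lies r.tcp_to_grasp behind it (r.tcp_to_grasp is the distance from the TCP to the grasp point, in mm); z points along the fingers, y is the line along which they close (so a half turn about z gives the same grasp; the last joint's range is limited). The gripper opens to 85 mm and grips with 20 to 120 N. Pads are 22 mm wide; open, the fingers measure 114 mm over their backs; the gripper's body (76 mm by 85 mm) begins 54 mm behind the grasp point. The pads swing forward as they close: fully open they stand 13 mm farther back than shut.
Start: joints at [-68.033, 7.471, 85.268, -0, 87.261, -4.893], TCP at [271.109, -535.262, 231.292] pointing down, gripper open.
Joint ranges: [-169.43, 169.43], [-51.17, 129.36], [1.28, 143.12], [-76.62, 256.62], [0, 156.53], [-152.29, 152.29]. Speed limits (degrees/s): [136.94, 136.94, 159.86, 180, 180, 180].

### API

Orientations are given as [roll, pitch, yaw] about the fixed x, y, z axes, in that order (R = Rz(yaw) Ry(pitch) Rx(roll)).
In Python, from bench import r gives the robot as it stands.
- The arm moves only by the shell command python3 -m handwheel 'ROWS' [OPENING] [FORCE]. ROWS is JSON, a list of rows, each a list of 4 numbers: the shift along the tool's x, y, z in m, then the turn about the tool's z in degrees. A call has 1 to 10 rows; each row shifts and turns the commanded pose from where the row before left it, along the tool's axes as they then stand; what a row does not reach is not made up. A row lasts 1/10 s, in which the tool goes at most 50 mm and 8.59 degrees, less where a joint would pass 70% of its speed; a pose out of reach is approached as far as the arm can. A call is refused whole if a number of a shift passes 0.05 or a number of a turn 8.59, either way. A call with a gripper value outside its range is refused whole. OPENING is the finger opening in m, from 0 to 0.0854, set as the call begins (- or left out, the last holds). The fingers move at their own pace and stop on an object; FORCE is the grip in N (left out, the last holds). Time passes only in rows, so rows that do not move let the fingers close. It gives the time, the measured TCP pose, the force, the opening and the grip force at its end, in the units of the state.
- r.sense(): the state, without advancing time (a new reading comes with each control period).
- r.snapshot(name): name is "scene" or "top" or "wrist"; returns the picture (400x640x3 uint8, red, green, blue); there is no depth.
- r.camera_params(name): a dict with "fx", "fy", "cx", "cy" (pixels), "R" (3x3) and "t" (3): a world point X has camera coordinates R X + t; the wrist camera has in their place "mount" (4x4, takes a point from camera to tool coordinates, whose origin is the TCP and whose axes are the flange's). Camera axes: x right, y down, z forward; pixel columns grow to the right and rows downward; lengths in mm; the calibration is good to about 2 mm. A picture is of the moment at which its call begins: read the wrist's pose just before it. camera_params takes no time and is no camera call.
- r.hand_in(): hands the job in; it is judged then, once.
The state is a dict: "time": time; "joint_pos": joint angles; "qd": joint speeds; "joint_efforts": joint torques, N m; "tool_pos": TCP position; "tcp_rot": TCP orientation; "ft_force": force on the tool from outside, world axes, zero at the start; "wrist_torque": the same for the moment, N m; "finger_gap": finger opening in mm; "grip_force": force on a finger pad.
Only numpy, scipy, OpenCV 4.12 (cv2) and the standard library are available. Lean on these libraries where they do the work, as an engineer would, in place of code of your own. Each camera call takes 0.05 s, during which the arm holds its last target. There are 200 camera calls.

## Working session

There is one attempt and no reset: what is moved stays moved. The work goes in short steps, Python scripts to look and compute and a shell command to move; the robot and the scene stay as the last step left them, time stands still between calls to the robot, and variables do not carry over. Pictures are saved under pics/ and viewed, at most 14 in all, crops included, and the job is handed in when it is done.

```bash
mkdir -p pics; ls
python3 - <<'E'
from bench import r
import cv2,numpy as np
for n in("scene","top"):
    cv2.imwrite(f"pics/{n}0.png",cv2.cvtColor(r.snapshot(n),cv2.COLOR_RGB2BGR)); p=r.camera_params(n);print(n,p)
print(r.camera_params("wrist")); print(r.sense(), r.tcp_to_grasp)
E
```

```text
pics
scene {'fx': 360.96385097532794, 'fy': 360.96385097532794, 'cx': 316.25579562899077, 'cy': 200.33766004764095, 'R': array([[ 0.68545228,  0.72802539, -0.01158469],
       [ 0.50860743, -0.49012944, -0.70787825],
       [-0.52103133,  0.4793247 , -0.70623946]]), 't': array([-301.99580436, -174.17895849, 1182.58427608])}
top {'fx': 463.8156986290307, 'fy': 463.8156986290307, 'cx': 319.34771317349146, 'cy': 199.2937188532201, 'R': array([[-0.00491622, -0.99993556,  0.0102326 ],
       [-0.99589297,  0.00397074, -0.09045123],
       [ 0.09040477, -0.01063525, -0.99584832]]), 't': array([ -10.44405242,  474.43805953, 1108.71179302])}
{'fx': 285.3109211442011, 'fy': 285.3109211442011, 'cx': 320.12922476900695, 'cy': 202.3197246972713, 'mount': array([[ 7.83842986e-04, -9.47225143e-01, -3.20568110e-01,
         8.31643320e+01],
       [ 9.99999675e-01,  6.81519324e-04,  4.31391915e-04,
        -3.35989341e-01],
       [-1.90151907e-04, -3.20568344e-01,  9.47225369e-01,
        -1.41497683e+02],
       [ 0.00000000e+00,  0.00000000e+00,  0.00000000e+00,
         1.00000000e+00]])}
{'time': 0.1, 'joint_pos': array([-6.80325659e+01,  7.51019560e+00,  8.53237176e+01,  9.93356038e-05,
        8.72593362e+01, -4.89191991e+00]), 'qd': array([ 0.02527176, -0.081306  , -0.05411291, -0.01342334,  0.07792129,
        0.12678951]), 'joint_efforts': array([ 1.21419202e-03, -5.70955074e+01, -5.01940405e+01, -1.71424463e-04,
        8.25043389e-03,  6.02584282e-05]), 'tool_pos': array([ 270.93083095, -534.80526334,  230.34891439]), 'tcp_rot': array([-1.79907099e+02, -8.05082173e-03,  2.68593427e+01]), 'ft_force': array([-0.00431134,  0.72447161, -0.3201648 ]), 'wrist_torque': array([-0.06795511,  0.03591707,  0.04445724]), 'grip_force': 0.0, 'finger_gap': 85.7167033032179} 18.700000000000003
```

View pics/top0.png

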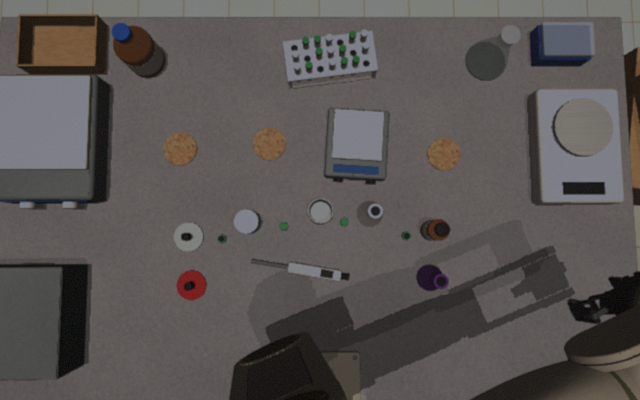

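View pics/scene0.png

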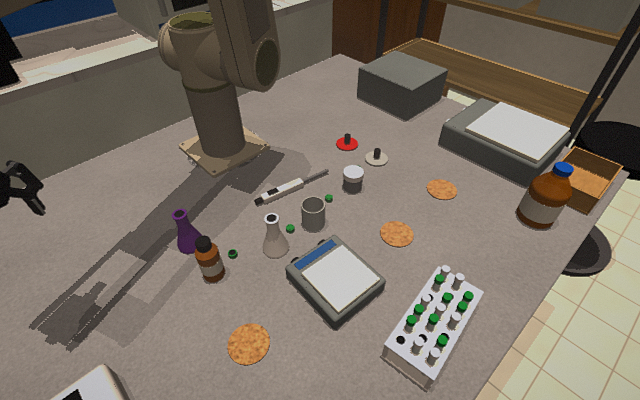

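Top view: the mats are at (180,149), (269,143) and (444,154), and the small hotplate is at (357,140), between the middle and right mats. The objects:
- **Beaker:** (320,211).
- **Jar:** (246,221).
- **Bottle:** the slim amber one at (436,230), not the blue-capped one at (138,48).
- **Flask:** the white one at (372,213), not the purple one at (431,279) or the clear one at (488,60).
- **Cover:** the steel one at (188,237), not the red one at (191,285).

Small green stoppers lie between the parts. I'll check all this in one enlarged crop.

```bash
cat > h.py <<'E'
import numpy as np,cv2
from bench import r
def ray(n,u,v):
    p=r.camera_params(n); d=np.array([(u-p['cx'])/p['fx'],(v-p['cy'])/p['fy'],1.])
    if n=='wrist':
        from scipy.spatial.transform import Rotation as Ro
        s=r.sense(); T=Ro.from_euler('xyz',s['tcp_rot'],degrees=True).as_matrix()
        M=p['mount']; return T@M[:3,3]+s['tool_pos'],T@M[:3,:3]@d
    return -p['R'].T@p['t'],p['R'].T@d
def pt(n,u,v,z):
    o,d=ray(n,u,v); return o+d*(z-o[2])/d[2]
def proj(n,X):
    p=r.camera_params(n); c=p['R']@np.array(X)+p['t']; return p['fx']*c[0]/c[2]+p['cx'],p['fy']*c[1]/c[2]+p['cy']
def save(name,im): cv2.imwrite(f"pics/{name}.png",cv2.cvtColor(im,cv2.COLOR_RGB2BGR))
E
python3 - <<'E'
from h import *
im=r.snapshot("top")
hs=cv2.cvtColor(im,cv2.COLOR_RGB2HSV)
m=cv2.inRange(hs,(5,100,120),(25,255,255))
n,l,st,c=cv2.connectedComponentsWithStats(m)
for s,cc in zip(st[1:],c[1:]):
    if s[4]>300: print('mat?',s,cc,pt('top',*cc,4).round(1))
for nm,u,v,z in [('beaker',320,210.5,70),('cover',188,237,6),('flask',375,211.5,110),('bottle',442,229.5,120),('jar',246.5,221.5,60)]: print(nm,pt('top',u,v,z).round(1))
c=im[120:300,160:460]; c=cv2.resize(c,None,fx=2.6,fy=2.6,interpolation=cv2.INTER_CUBIC); save('crop1',cv2.convertScaleAbs(c,alpha=1.5))
E
```

```text
mat? [630 126  10  61 326] [634.74233129 160.03374233] [ 571.8 -805.5    4. ]
mat? [253 128  32  31 583] [268.27272727 143.2058319 ] [617.3 114.2   4. ]
mat? [164 133  31  31 563] [178.55417407 148.4920071 ] [604.5 337.5   4. ]
mat? [429 138  30  31 538] [443.12081784 153.5260223 ] [ 589.8 -323.3    4. ]
beaker [443.8 -13.4  70. ]
cover [384.5 308.9   6. ]
flask [ 438.4 -136.3  110. ]
bottle [ 397.1 -283.1  120. ]
jar [419.4 158.6  60. ]
```

View pics/crop1.png

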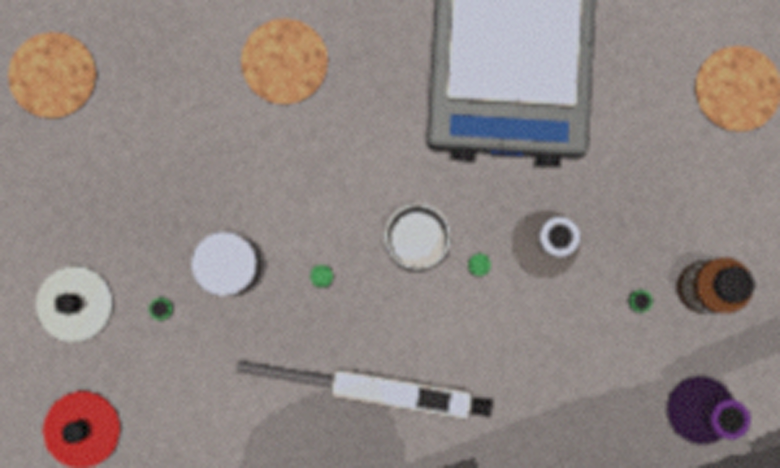

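The crop confirms it: the silver cover (188,237) is the one meant and the red one is left alone; the white-lipped flask (375,212) is meant and the purple one left alone; the slim bottle with the black cap (442,229) is meant. I'll turn the fingers to close along x (yaw 90), away from the green stoppers, and hover over the beaker.

```bash
python3 -m handwheel '[[0,0,0,-7.9],[0,0,0,-7.9],[0,0,0,-7.9],[0,0,0,-7.9],[0,0,0,-7.9],[0,0,0,-7.9],[0,0,0,-7.9],[0,0,0,-7.84]]' 0.085 60
python3 -m handwheel '[[0.025,0.009,0,0],[0.048,0.016,0,0],[0.048,0.016,0,0],[0.048,0.016,0,0],[0.048,0.016,0,0],[0.048,0.016,0,0],[0.048,0.016,0,0],[0.048,0.016,0,0],[0.048,0.016,0,0],[0.048,0.016,0,0]]'
python3 -m handwheel '[[0.048,0.015,0,0],[0.017,0.005,0,0],[0,0,0,0],[0,0,0,0]]'
python3 - <<'E'
from h import *
im=r.snapshot("wrist"); save('w1',im); s=r.sense(); print(s['tool_pos'],s['tcp_rot'],s['time'],s['joint_pos'])
E
```

```text
time: 0.95
tool_pos: [271.0, -535.0, 230.8]
tcp_rot: [-180.0, -0.0, 90.3]
ft_force: [0.3, -0.4, -0.0]
finger_gap: 84.9
grip_force: 0.0
time: 1.95
tool_pos: [422.5, -81.4, 231.3]
tcp_rot: [180.0, 0.0, 90.0]
ft_force: [1.1, 0.4, 0.6]
finger_gap: 84.6
grip_force: 0.0
time: 2.35
tool_pos: [442.1, -18.7, 231.0]
tcp_rot: [-180.0, 0.0, 90.1]
ft_force: [0.4, 0.4, -0.1]
finger_gap: 84.9
grip_force: 0.0
[442.03660094 -19.29616692 231.08123646] [-1.79967006e+02  2.26169203e-02  8.99953145e+01] 2.4 [-9.12166330e+00 -1.76983806e+01  1.08968279e+02 -2.75656523e-02
  8.87590953e+01 -9.11636737e+00]
```

View pics/w1.png

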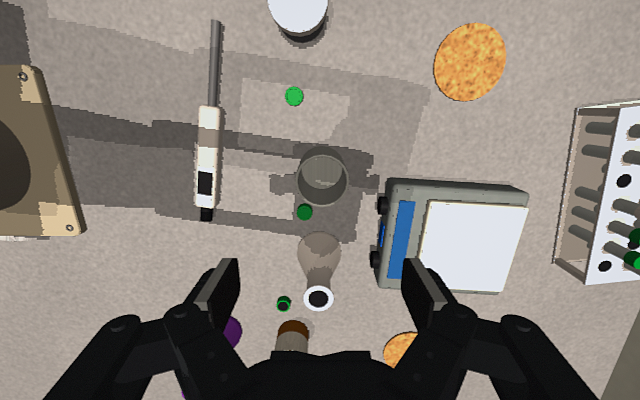

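Wrist view: the beaker rim is centred at about (322,178), and the plate corners are at (425,201), (528,207), (515,293) and (417,287). The green stoppers at (304,212) and (294,96) are clear of fingers closing along x.

```bash
python3 - <<'E'
from h import *
im=cv2.imread('pics/w1.png')
print('beaker',pt('wrist',322.5,178,70),'top',pt('top',320,211,70))
g=cv2.inRange(cv2.imread('pics/top0.png'),(140,140,140),(255,255,255))
for nm,f,z,lo,box in(('wrist','w1',55,200,(410,190,540,300)),('top','top0',55,120,(325,100,395,165))):
    i=cv2.cvtColor(cv2.imread(f'pics/{f}.png'),cv2.COLOR_BGR2GRAY)
    x0,y0,x1,y1=box; m=((i>max(lo-30,120))*255).astype('uint8')[y0:y1,x0:x1]
    cs=max(cv2.findContours(m,cv2.RETR_EXTERNAL,cv2.CHAIN_APPROX_NONE)[0],key=cv2.contourArea)
    P=np.array([pt(nm,u+x0,v+y0,z)[:2] for u,v in cs[:,0]],np.float32)
    print(nm,cv2.minAreaRect(P))
i=cv2.imread('pics/w1.png');m=cv2.inRange(cv2.cvtColor(i,cv2.COLOR_BGR2HSV),(5,100,120),(25,255,255))
n,l,st,c=cv2.connectedComponentsWithStats(m)
for s,cc in zip(st[1:],c[1:]):
    if s[4]>1000: print(s,pt('wrist',*cc,4))
# rim check
for z,w in((70,60),):
  import math
E
python3 - <<'E'
import cv2
i=cv2.imread('pics/w1.png')[130:240,270:380]; cv2.imwrite('pics/w1c.png',cv2.resize(i,None,fx=5,fy=5,interpolation=cv2.INTER_CUBIC))
E
```

```text
beaker [445.03519641 -10.77039567  70.        ] top [442.63404814 -13.42240082  70.        ]
wrist ((639.566162109375, -103.97709655761719), (146.0818634033203, 150.71832275390625), 0.028949223458766937)
top ((628.2374267578125, -104.8392333984375), (117.56295013427734, 115.49288940429688), 86.20571899414062)
[ 434   23   72   78 4383] [616.8821954  112.79220581   4.        ]
```

View pics/w1c.png

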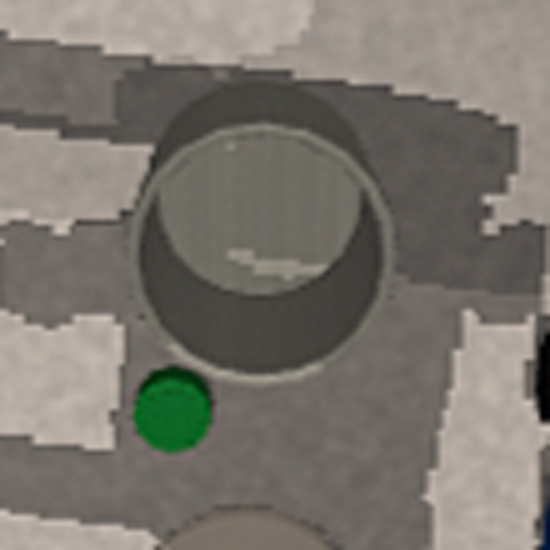

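The enlarged rim is centred at (322.4,180.3), which gives about (444.5,-13) and agrees with the top view. Now grasp and lift the beaker.

```bash
python3 - <<'E'
from h import *
print(np.mean([pt('wrist',*c,55) for c in((426,201),(528,207),(515,293),(417,287))],0))
E
python3 -m handwheel '[[0.006,0.0025,0,0],[0,0,0.025,0],[0,0,0.03,0],[0,0,0.03,0],[0,0,0.03,0],[0,0,0.03,0],[0,0,0.025,0],[0,0,0.02,0],[0,0,0.014,0],[0,0,0,0]]' 0.085 40
python3 -m handwheel '[[0,0,0,0],[0,0,0,0],[0,0,0,0],[0,0,0,0],[0,0,0,0],[0,0,0,0],[0,0,0,0],[0,0,0,0]]' 0.04 40
```

```text
[ 630.89052858 -105.53465196   55.        ]
time: 3.4
tool_pos: [442.8, -13.2, 25.1]
tcp_rot: [-179.8, -0.0, 89.9]
ft_force: [-0.1, -0.7, 1.0]
finger_gap: 84.9
grip_force: 0.0
time: 4.2
tool_pos: [445.9, -13.1, 28.7]
tcp_rot: [179.9, 0.0, 90.0]
ft_force: [-2.0, -1.6, 7.5]
finger_gap: 60.5
grip_force: 44.0
```

```bash
python3 -m handwheel '[[0,0,-0.01,0],[0,0,-0.025,0],[0,0,-0.035,0],[0,0,-0.035,0],[-0.01,0.02,0,0],[-0.018,0.035,0,0],[-0.018,0.035,0,0],[-0.018,0.035,0,0],[-0.018,0.035,0,0],[-0.01,0.0245,0,0]]'
python3 -m handwheel '[[0,0,0,0],[0,0,0,0],[0,0,0,0]]'
python3 - <<'E'
from h import *
im=r.snapshot("top"); c=im[90:190,300:420]; save('t2',cv2.convertScaleAbs(cv2.resize(c,None,fx=5,fy=5,interpolation=cv2.INTER_CUBIC),alpha=1.5)); save('t2full',im)
print(r.sense()['tool_pos'])
E
```

```text
time: 5.2
tool_pos: [631.2, -106.0, 132.9]
tcp_rot: [179.9, 0.0, 90.0]
ft_force: [0.4, -0.5, 0.5]
finger_gap: 60.4
grip_force: 44.0
time: 5.5
tool_pos: [628.6, -104.1, 132.4]
tcp_rot: [-180.0, -0.0, 90.0]
ft_force: [-0.6, -0.8, -1.4]
finger_gap: 60.3
grip_force: 44.2
[ 628.57044604 -104.05760006  132.5484485 ]
```

View pics/t2.png

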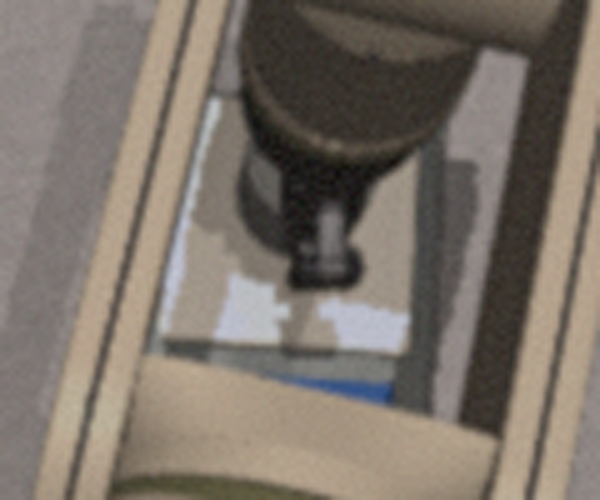

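The arm hides most of the plate, but the beaker hangs over its middle. Lower it gently.

```bash
python3 -m handwheel '[[0,0,0.015,0],[0,0,0.017,0],[0,0,0.01,0],[0,0,0.003,0],[0,0,0.002,0],[0,0,0.001,0],[0,0,0.001,0],[0,0,0.0005,0],[0,0,0,0],[0,0,0,0]]'
python3 -m handwheel '[[0,0,0.0005,0],[0,0,0,0],[0,0,0,0]]'
```

```text
time: 6.55
tool_pos: [629.9, -104.8, 83.8]
tcp_rot: [179.9, 0.0, 90.0]
ft_force: [-2.4, 1.4, 4.4]
finger_gap: 60.1
grip_force: 44.6
time: 6.85
tool_pos: [629.9, -104.8, 83.8]
tcp_rot: [179.9, 0.0, 90.0]
ft_force: [-3.4, 1.1, 8.5]
finger_gap: 60.2
grip_force: 45.1
```

```bash
python3 -m handwheel '[[0,0,0,0],[0,0,0,0],[0,0,0,0],[0,0,0,0],[0,0,0,0],[0,0,0,0]]' 0.085
python3 -m handwheel '[[0,0,-0.01,0],[0,0,-0.03,0],[0,0,-0.04,0],[0,0,-0.04,0],[0,0,-0.03,0],[0,0,0,0],[0,0,0,0]]'
python3 - <<'E'
from h import *
im=r.snapshot("wrist"); save('w2f',im);save('w2',cv2.resize(im[90:330,200:440],None,fx=2.5,fy=2.5,interpolation=cv2.INTER_CUBIC)); s=r.sense(); print(s['tool_pos'],s['tcp_rot'],s['time'])
print(proj('top',(630,-105,125)))
E
```

```text
time: 7.45
tool_pos: [629.3, -104.6, 82.2]
tcp_rot: [-180.0, -0.0, 90.0]
ft_force: [1.0, 0.3, 0.8]
finger_gap: 85.0
grip_force: 0.0
time: 8.15
tool_pos: [630.0, -104.8, 234.1]
tcp_rot: [179.8, 0.0, 90.0]
ft_force: [-0.2, -0.2, -1.3]
finger_gap: 85.0
grip_force: 0.0
[ 629.16410347 -104.59787318  232.22843199] [-1.79997335e+02 -2.45243014e-03  8.99968843e+01] 8.2
(np.float64(360.61223271387985), np.float64(126.00458444413866))
```

View pics/w2.png

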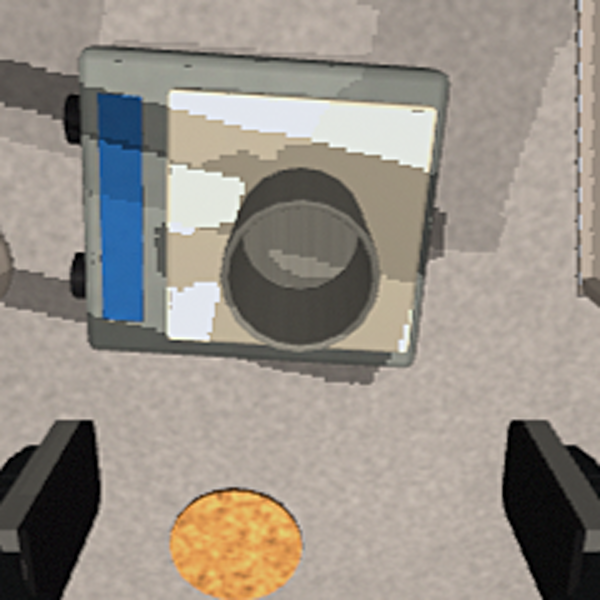

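The beaker stands on the plate. In the crop its rim is centred at (299.5,275) and the plate corners are at (167,90), (437,107), (412,354) and (167,338). I'll check the centring and head to the cover.

```bash
python3 - <<'E'
from h import *
f=lambda u,v:(200+u/2.5-.3,90+v/2.5-.3)
C=np.array([pt('wrist',*f(*c),55) for c in((167,90),(437,107),(412,354),(167,338))]);print(C.round(1),C.mean(0))
print('rim',pt('wrist',*f(299.5,275),125))
E
python3 -m handwheel '[[0.02,-0.01,0,0],[0.04,-0.024,0,0],[0.045,-0.026,0,0],[0.045,-0.026,0,0],[0.045,-0.026,0,0],[0.045,-0.026,0,0],[0.045,-0.026,0,0],[0.045,-0.026,0,0],[0.045,-0.026,0,0],[0.03,-0.024,0,0]]'
python3 -m handwheel '[[0.009,-0.006,0.04,0],[0,0,0.04,0],[0,0,0,0],[0,0,0,0]]' 0.06
python3 - <<'E'
from h import *
im=r.snapshot("wrist"); save('w3f',im);save('w3',cv2.resize(im[100:300,200:440],None,fx=2.5,fy=2.5,interpolation=cv2.INTER_CUBIC)); s=r.sense(); print(s['tool_pos'],s['tcp_rot'],s['time'])
E
```

```text
[[ 571.7  -42.    55. ]
 [ 688.9  -49.1   55. ]
 [ 683.9 -166.8   55. ]
 [ 564.7 -158.4   55. ]] [ 627.3044958  -104.05895579   55.        ]
rim [ 629.05219832 -103.15549567  125.        ]
time: 9.2
tool_pos: [393.7, 290.1, 230.4]
tcp_rot: [-179.8, 0.1, 90.1]
ft_force: [1.3, 0.2, 0.4]
finger_gap: 85.0
grip_force: 0.0
time: 9.6
tool_pos: [389.1, 296.6, 151.1]
tcp_rot: [-179.8, 0.1, 90.0]
ft_force: [0.2, 0.1, 1.2]
finger_gap: 60.0
grip_force: 0.0
[390.47447339 297.21431915 153.07366643] [-1.79982056e+02  1.32828893e-02  8.99699206e+01] 9.65
```

View pics/w3.png

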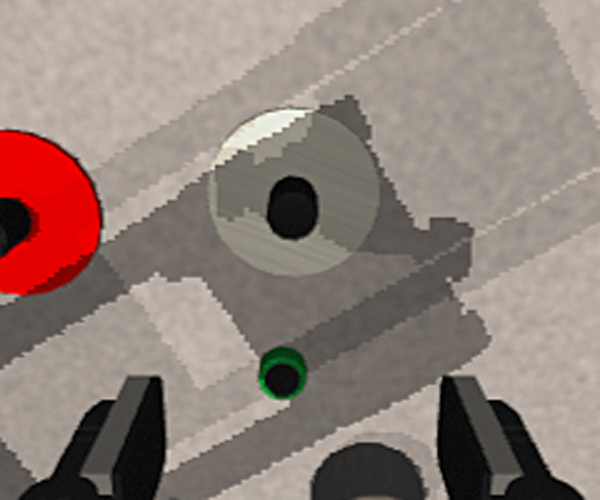

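The steel cover's disc is centred at crop (294,191) and its knob top at about (293,214). The red cover lies at the left, clear of it.

Run:
```python
from h import *
f=lambda u,v:(200+u/2.5-.3,100+v/2.5-.3)
print(pt('wrist',*f(294,191),6),pt('wrist',*f(293,214.5),38))
```

```text
[387.9993522  311.24339713   6.        ] [387.90703187 309.96182404  38.        ]
```

```bash
python3 -m handwheel '[[0.0137,-0.0018,0,0],[0,0,0.025,0],[0,0,0.03,0],[0,0,0.03,0],[0,0,0.03,0],[0,0,0.016,0],[0,0,0.008,0],[0,0,0,0]]' 0.06 50
python3 -m handwheel '[[0,0,0,0],[0,0,0,0],[0,0,0,0],[0,0,0,0],[0,0,0,0],[0,0,0,0],[0,0,0,0],[0,0,0,0],[0,0,0,0]]' 0.01 50
python3 - <<'E'
from h import *
s=r.sense(); print(s['tool_pos'])
E
```

```text
time: 10.45
tool_pos: [388.9, 311.7, 13.6]
tcp_rot: [180.0, -0.0, 90.0]
ft_force: [-0.6, -1.2, 0.8]
finger_gap: 60.2
grip_force: 0.0
time: 11.35
tool_pos: [389.4, 311.9, 14.9]
tcp_rot: [179.9, -0.1, 90.0]
ft_force: [-1.8, -0.1, 6.2]
finger_gap: 18.0
grip_force: 48.7
[389.40781722 311.89496825  14.90089533]
```

```bash
python3 -m handwheel '[[0,0,-0.005,0],[0,0,-0.015,0],[0,0,-0.03,0],[0,0,-0.04,0],[0,0,-0.05,0],[0,0,-0.04,0],[0,0,0,0],[0,0,0,0],[0,0,0,0]]'
python3 - <<'E'
from h import *
im=r.snapshot("wrist"); save('w4',im[100:400,120:520]); s=r.sense(); print(s['tool_pos'],s['tcp_rot'],s['time'])
E
```

```text
time: 12.25
tool_pos: [387.7, 310.6, 192.0]
tcp_rot: [-179.9, 0.1, 90.0]
ft_force: [-0.7, -0.2, -0.5]
finger_gap: 18.1
grip_force: 48.9
[387.40899128 310.45523278 191.44906576] [-1.79847219e+02  9.67502860e-02  8.99983397e+01] 12.3
```

View pics/w4.png

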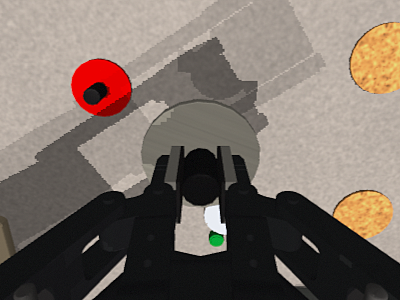

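Run:
```python
from h import *
from scipy.spatial.transform import Rotation as Ro
p=r.camera_params('wrist'); s=r.sense(); T=Ro.from_euler('xyz',s['tcp_rot'],degrees=True).as_matrix(); M=p['mount']
def pr(X):
    c=M[:3,:3].T@(T.T@(np.array(X)-s['tool_pos'])-M[:3,3]); return (p['fx']*c[0]/c[2]+p['cx'],p['fy']*c[1]/c[2]+p['cy'])
a=np.linspace(0,2*np.pi,90)
for dy in(-3,0,3):
    P=np.array([pr(s['tool_pos']+[36*np.cos(t),dy+36*np.sin(t),-7.5]) for t in a]); print(dy,P.min(0)-[120,100],P.max(0)-[120,100])
im=cv2.imread('pics/w4.png'); print(im[90:112,200].mean(1).round(),im[135,130:150].mean(1).round(),im[135,250:270].mean(1).round())
```

```text
-3 [138.56200083 101.86255927] [260.50731664 209.66697486]
0 [138.20988472  96.67396799] [260.86131042 205.73186367]
3 [137.85367347  91.42065551] [261.219434  201.7540568]
[ 93.  94. 111. 109. 119. 117. 114. 114. 108.  76.  68.  81. 119. 116.
 109. 109. 109. 110. 109. 108. 109. 111.] [159. 162. 164. 168. 170. 165. 160. 161. 161. 157. 155. 156. 157. 160.
 137.  87. 110. 110. 111. 110.] [112. 112. 110. 111. 108. 111. 148. 183. 176. 174. 174. 170. 169. 172.
 175. 175. 175. 176. 174. 173.]
```

Run:
```python
from h import *
from scipy.optimize import least_squares
from scipy.spatial.transform import Rotation as Ro
p=r.camera_params('wrist'); s=r.sense(); T=Ro.from_euler('xyz',s['tcp_rot'],degrees=True).as_matrix(); M=p['mount']
im=cv2.imread('pics/w4.png').astype(float).mean(2)
# disc interior is ~110 flat; walk outward from inside till departure
pts=[]
for ang in np.radians(list(range(150,215,4))+list(range(215,395,4))):
    c=np.array([201,147.]); 
    for R in np.arange(42,75,.5):
        q=c+R*np.array([np.cos(ang),np.sin(ang)])
        v=cv2.getRectSubPix(im.astype('f4'),(1,1),tuple(q))[0,0]
        if abs(v-110)>9: pts.append(q+[120,100]); break
pts=np.array(pts)
def res(x):
    d=np.c_[(pts[:,0]-p['cx'])/p['fx'],(pts[:,1]-p['cy'])/p['fy'],np.ones(len(pts))]@(T@M[:3,:3]).T
    o=T@M[:3,3]; t=(x[2]-o[2])/d[:,2]; Q=o[:2]+d[:,:2]*t[:,None]; return np.hypot(*(Q-x[:2]).T)-36
f=least_squares(res,[0,0,-8],loss='soft_l1'); print(f.x,f.fun.round(1))
for z in(-8,-10):
    g=least_squares(lambda x:res([*x,z]),[0,0],loss='soft_l1');print(z,g.x,np.abs(g.fun).mean())
```

```text
[  1.15957458  -7.65950048 -21.07604284] [-10.2 -10.   -9.9  -9.7  -9.5   2.7   2.8   2.1   2.3   2.    2.    1.7
   1.5   1.6  -0.1  -2.4  -3.   -3.5  -3.1  -3.3  -2.   -1.1   0.2   0.8
   0.7   0.7   0.2   0.4  -0.5   0.6  -0.   -0.7  -0.7  -0.5  -0.6  -0.5
  -0.7   0.1  -0.2   0.1   0.1   0.3  -0.   -0.1   0.1   0.2   0.1  -0.
   0.1   0.3   1.2   0.5   0.5   0.5   1.2   0.7   0.8 -10.  -10.2 -10.4
 -10.6 -10.7]
-8 [ 0.80956293 -3.82432035] 2.737873420899964
-10 [ 0.73899764 -4.3771829 ] 2.611565178153226
```

Run:
```python
from h import *
s=r.sense(); u,v=map(int,proj('scene',s['tool_pos'])); print(u,v)
im=r.snapshot("scene"); save('s5',cv2.resize(im[v-45:v+45,u-60:u+60],None,fx=6,fy=6,interpolation=cv2.INTER_CUBIC))
```

```text
384 104
```

View pics/s5.png

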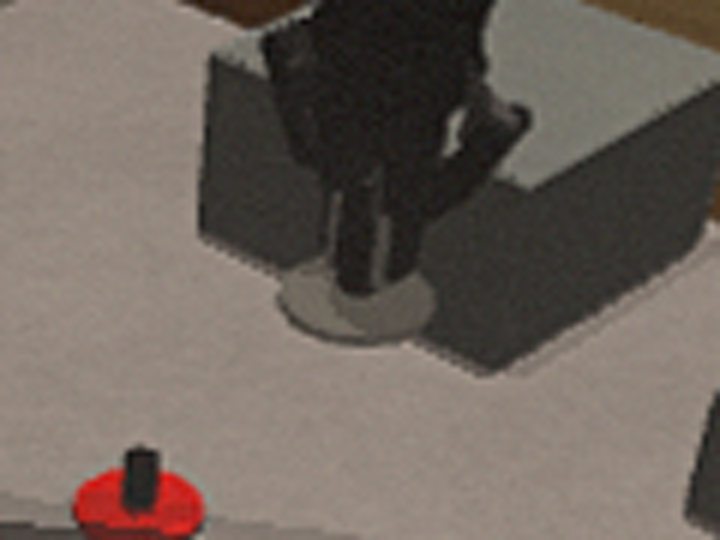

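The cover hangs level in the fingers, so move it over the beaker.

```bash
python3 -m handwheel '[[-0.015,0.009,0,0],[-0.03,0.0175,0,0],[-0.041,0.024,0,0],[-0.041,0.024,0,0],[-0.041,0.024,0,0],[-0.041,0.024,0,0],[-0.041,0.024,0,0],[-0.041,0.024,0,0],[-0.041,0.024,0,0],[-0.041,0.024,0,0]]'
python3 -m handwheel '[[-0.028,0.0155,0,0],[-0.012,0.007,0,0],[0,0,0,0],[0,0,0,0],[0,0,0,0]]'
python3 - <<'E'
from h import *
im=r.snapshot("wrist"); save('w6',im); print([r.sense()['tool_pos'].round(1)])
u,v=map(int,proj('scene',(629,-104,140)))
im=r.snapshot("scene"); save('s6',cv2.resize(im[v-55:v+45,u-60:u+60],None,fx=6,fy=6,interpolation=cv2.INTER_CUBIC))
E
```

```text
time: 13.35
tool_pos: [606.7, -63.6, 191.3]
tcp_rot: [-179.8, -0.0, 90.0]
ft_force: [0.8, 0.6, -0.2]
finger_gap: 18.4
grip_force: 49.0
time: 13.85
tool_pos: [628.8, -100.2, 192.9]
tcp_rot: [-179.9, -0.0, 90.1]
ft_force: [-2.0, -0.1, -0.8]
finger_gap: 18.0
grip_force: 49.0
[array([ 629. , -100.3,  193.2])]
```

View pics/s6.png

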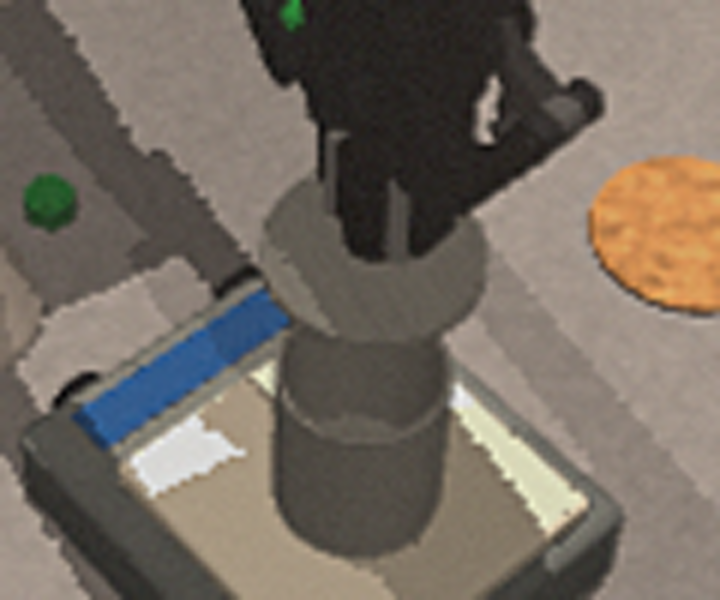

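Run:
```python
from h import *
u0,v0=map(int,proj('scene',(629,-104,140)));u0-=60;v0-=55
g=lambda X:((proj('scene',X)[0]-u0)*6,(proj('scene',X)[1]-v0)*6)
print('rim',g((629.3,-103.9,125)),'cover top at tcp',g((629,-100.3,184.5)),g((629,-103,184.5)))
a=np.linspace(0,6.283,90)
for c in((629,-100.3,184.5),(629,-103,184.5),(626,-101,184.5),(629,-103,182)):
    P=np.array([g((c[0]+36*np.cos(t),c[1]+36*np.sin(t),c[2])) for t in a]);print(c,P.min(0).round(),P.max(0).round())
P=np.array([g((629.3+30*np.cos(t),-103.9+30*np.sin(t),125)) for t in a]);print('rim',P.min(0).round(),P.max(0).round())
```

```text
rim (np.float64(363.50491788761553), np.float64(359.41620560112176)) cover top at tcp (np.float64(378.40398201119035), np.float64(237.85904061994034)) (np.float64(372.43007153309884), np.float64(242.49847612338465))
(629, -100.3, 184.5) [263. 152.] [494. 331.]
(629, -103, 184.5) [257. 156.] [488. 336.]
(626, -101, 184.5) [255. 148.] [486. 326.]
(629, -103, 182) [257. 161.] [488. 341.]
rim [273. 288.] [455. 435.]
```

Cover and rim agree to within about 1.5 mm: the disc spans columns 262-484, the rim 275-448. Shift slightly and lower.

```bash
python3 -m handwheel '[[-0.0015,0,0.01,0],[0,0,0.015,0],[0,0,0.014,0],[0,0,0.006,0],[0,0,0.003,0],[0,0,0.002,0],[0,0,0.001,0],[0,0,0.001,0],[0,0,0,0],[0,0,0,0]]'
python3 -m handwheel '[[0,0,0.001,0],[0,0,0.001,0],[0,0,0,0],[0,0,0,0]]'
```

```text
time: 14.95
tool_pos: [629.7, -103.4, 141.7]
tcp_rot: [180.0, 0.0, 90.0]
ft_force: [-0.7, -0.2, -1.0]
finger_gap: 18.0
grip_force: 49.0
time: 15.35
tool_pos: [629.7, -103.5, 140.0]
tcp_rot: [180.0, 0.0, 90.0]
ft_force: [-1.5, 0.3, 4.6]
finger_gap: 18.5
grip_force: 49.5
```

```bash
python3 -m handwheel '[[0,0,0.0005,0],[0,0,0,0],[0,0,0,0]]'
python3 -m handwheel '[[0,0,0,0],[0,0,0,0],[0,0,0,0],[0,0,0,0],[0,0,0,0]]' 0.06
python3 -m handwheel '[[0,0,-0.01,0],[0,0,-0.03,0],[0,0,-0.04,0],[0,0,-0.04,0],[0,0,0,0],[0,0,0,0]]'
python3 - <<'E'
from h import *
im=r.snapshot("wrist"); save('w7f',im)
save('w7',cv2.resize(im[110:310,200:440],None,fx=2.5,fy=2.5,interpolation=cv2.INTER_CUBIC)); s=r.sense(); print(s['tool_pos'],s['tcp_rot'],s['time'])
E
```

```text
time: 15.65
tool_pos: [629.8, -103.5, 139.9]
tcp_rot: [179.9, 0.0, 90.0]
ft_force: [-3.3, 0.7, 6.9]
finger_gap: 18.0
grip_force: 49.9
time: 16.15
tool_pos: [629.3, -103.3, 138.5]
tcp_rot: [-180.0, -0.0, 90.0]
ft_force: [0.0, -0.6, -0.4]
finger_gap: 60.0
grip_force: 0.0
time: 16.75
tool_pos: [630.5, -103.6, 261.5]
tcp_rot: [179.8, 0.1, 90.0]
ft_force: [-0.6, 0.4, -0.1]
finger_gap: 60.3
grip_force: 0.0
[ 629.52845    -103.40758349  259.28522704] [1.79955665e+02 1.08378309e-02 8.99986297e+01] 16.8
```

View pics/w7.png

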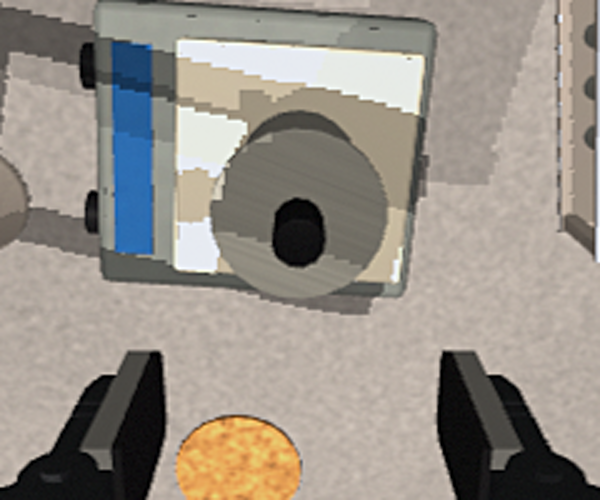

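The cover sits flat and centred on the beaker: disc centre at crop (299,212), with an even overhang. Next, compute the numeric check and the positions of jar, flask and bottle from stored pictures.

```bash
cat >> h.py <<'E'
def blob(im,box,f,show=True):
    x0,y0,x1,y1=box; c=im[y0:y1,x0:x1]; m=f(c).astype('uint8')*255
    n,l,st,ce=cv2.connectedComponentsWithStats(m)
    k=1+np.argmax(st[1:,4]); cs=max(cv2.findContours((l==k).astype('uint8'),cv2.RETR_EXTERNAL,cv2.CHAIN_APPROX_NONE)[0],key=cv2.contourArea)
    (u,v),ax,_=cv2.fitEllipse(cv2.convexHull(cs)); return u+x0,v+y0,np.round(ax,1),st[k,4]
E
python3 - <<'E'
from h import *
print('cover',pt('wrist',319.3,194.5,131))
t=cv2.cvtColor(cv2.imread('pics/top0.png'),cv2.COLOR_BGR2RGB)
br=lambda th:(lambda c:c.min(2)>th)
for nm,b,f,z in(('jar',(228,203,266,240),br(140),60),('flask',(362,200,390,222),br(135),110),('bottlecap',(432,218,456,242),lambda c:c.max(2)<45,120),):
    e=blob(t,b,f); print(nm,e,pt('top',e[0],e[1],z).round(1))
E
```

```text
cover [ 629.29563644 -103.50456572  131.        ]Traceback (most recent call last):
  File "<stdin>", line 6, in <module>
  File "h.py", line 18, in blob
    k=1+np.argmax(st[1:,4]); cs=max(cv2.findContours((l==k).astype('uint8'),cv2.RETR_EXTERNAL,cv2.CHAIN_APPROX_NONE)[0],key=cv2.contourArea)
        ~~~~~~~~~^^^^^^^^^^
    return _wrapfunc(a, 'argmax', axis=axis, out=out, **kwds)
    return bound(*args, **kwds)
ValueError: attempt to get argmax of an empty sequence
```

Cover is within 1 mm of the beaker axis. Hover over the flask.

```bash
python3 -m handwheel '[[-0.003,-0.02,0,0],[-0.006,-0.035,0,0],[-0.006,-0.04,0,0],[-0.006,-0.04,0,0],[-0.006,-0.035,0,0],[-0.006,-0.021,0,0],[0,0,0,0],[0,0,0,0]]' 0.085
python3 - <<'E'
from h import *
t=cv2.cvtColor(cv2.imread('pics/top0.png'),cv2.COLOR_BGR2RGB)
br=lambda th:(lambda c:c.min(2)>th)
print(t[203:220:2,366:384].min(2))
e=blob(t,(228,203,266,240),br(115)); print('jar',e,pt('top',e[0],e[1],60).round(1))
im=r.snapshot("wrist"); save('w8f',im); print(r.sense()['tool_pos'])
for th in(150,180,200):
    e=blob(im,(270,130,380,260),br(th)); print('flask',th,e,pt('wrist',e[0],e[1],110).round(1))
E
```

```text
time: 17.6
tool_pos: [437.9, -136.2, 257.7]
tcp_rot: [-179.9, -0.0, 90.0]
ft_force: [0.7, 0.3, 0.4]
finger_gap: 84.7
grip_force: 0.0
[[ 62  60  58  58  61  65  74  87  90  95  89  94  95  87  82  84  83  88]
 [ 63  59  62  77  99 124 125 122 119 118 115 124 125 118 104  90  87  84]
 [ 60  58  84 120 127 111  82  51  35  34  40  52  82 112 128 119 100  88]
 [ 57  78 112 126 110  57  25  28  33  32  31  28  34  64 106 123 120  96]
 [ 61  81 121 127 103  51  27  28  32  33  33  26  30  55  94 125 118  88]
 [ 57  63  95 123 122  92  51  28  29  27  26  30  46  85 120 127 106  87]
 [ 63  57  64  95 123 128 115  87  78  70  80  89 103 123 120 100  79  85]
 [ 67  66  62  60  72  93 113 121 122 122 126 118 111  94  75  66  76  87]
 [ 66  67  63  67  64  62  59  64  69  74  67  64  60  59  65  78  88  94]]
jar (245.36733055114746, 221.01955032348633, array([23.2, 23.5]), np.int32(436)) [420.5 161.2  60. ]
[ 438.35115994 -136.14432449  257.88704093]
flask 150 (325.103515625, 231.40789794921875, array([112.6, 220.2]), np.int32(3675)) [ 444.2 -185.   110. ]Traceback (most recent call last):
  File "<stdin>", line 8, in <module>
  File "h.py", line 19, in blob
    (u,v),ax,_=cv2.fitEllipse(cv2.convexHull(cs)); return u+x0,v+y0,np.round(ax,1),st[k,4]
               ~~~~~~~~~~~~~~^^^^^^^^^^^^^^^^^^^^
cv2.error: OpenCV(4.12.0) /io/opencv/modules/imgproc/src/shapedescr.cpp:361: error: (-201:Incorrect size of input array) There should be at least 5 points to fit the ellipse in function 'fitEllipseNoDirect'
```

Run:
```python
from h import *
im=cv2.cvtColor(cv2.imread('pics/w8f.png'),cv2.COLOR_BGR2RGB)
print(pt('top',374.7,211,110))
o,d=ray('wrist',320,195); print(pt('wrist',320,195,110))
for th in(40,60):
    m=(im[130:290,270:380].max(2)<th).astype('uint8'); n,l,st,c=cv2.connectedComponentsWithStats(m)
    for s,cc in zip(st[1:],c[1:]):
        if s[4]>60: print(th,s,cc+[270,130],pt('wrist',*(cc+[270,130]),110).round(1))
print(im[170:270:3,320].min(1));
```

```text
[ 439.49753024 -135.64366834  110.        ]
[ 438.56836773 -142.71847525  110.        ]
40 [105  34   5  18  80] [377.1625 172.5875] [ 497.7 -118.4  110. ]
40 [ 43  50  19  19 291] [322.07216495 189.04467354] [ 440.8 -136.1  110. ]
40 [10 94 10  9 68] [284.51470588 228.25      ] [ 399.4 -181.2  110. ]
60 [105  34   5  29  96] [377.33333333 174.39583333] [ 498.  -120.3  110. ]
60 [ 43  50  20  19 298] [322.13087248 189.05369128] [ 440.8 -136.2  110. ]
60 [10 94 10 10 74] [284.59459459 228.27027027] [ 399.5 -181.2  110. ]
[ 95  92 129 133  15  21  17  15  13   8 177 163  98 102 100 100  97  99
  94 101 101  92 157 157 158 156 164 167 161 160 165 161 158 171]
```

Flask mouth found at (440.5,-136). Descend and grip the neck.

```bash
python3 -m handwheel '[[0,0.002,0,0],[0,0,0.025,0],[0,0,0.035,0],[0,0,0.035,0],[0,0,0.035,0],[0,0,0.03,0],[0,0,0.017,0],[0,0,0.008,0],[0,0,0,0]]' 0.065 40
python3 -m handwheel '[[0,0,0,0],[0,0,0,0],[0,0,0,0],[0,0,0,0],[0,0,0,0],[0,0,0,0],[0,0,0,0],[0,0,0,0]]' 0.015 40
python3 -m handwheel '[[0,0,-0.005,0],[0,0,-0.015,0],[0,0,-0.03,0],[0,0,-0.04,0],[0,0,-0.04,0],[0,0,-0.04,0],[0,0,-0.015,0],[0,0,0,0]]'
```

```text
time: 18.55
tool_pos: [439.9, -135.8, 72.5]
tcp_rot: [-179.8, -0.1, 90.0]
ft_force: [-0.7, 0.1, 0.5]
finger_gap: 64.9
grip_force: 0.0
time: 19.35
tool_pos: [441.5, -136.9, 75.3]
tcp_rot: [179.9, 0.1, 90.0]
ft_force: [-1.4, 0.6, 6.5]
finger_gap: 31.3
grip_force: 39.1
time: 20.15
tool_pos: [441.8, -136.9, 261.6]
tcp_rot: [179.7, 0.1, 90.0]
ft_force: [-0.5, -0.1, -1.8]
finger_gap: 31.2
grip_force: 39.8
```

```bash
python3 -m handwheel '[[0.016,0.006,0,0],[0.03,0.01,0,0],[0.045,0.0155,0,0],[0.045,0.0155,0,0],[0.045,0.0155,0,0],[0.045,0.0155,0,0],[0.045,0.0155,0,0],[0.045,0.0155,0,0],[0.045,0.0155,0,0],[0.045,0.0155,0,0]]'
python3 -m handwheel '[[0.04,0.0135,0.03,0],[0.02,0.007,0.04,0],[0.008,0.003,0.04,0],[0,0,0.02,0],[0,0,0,0],[0,0,0,0],[0,0,0,0]]'
python3 - <<'E'
from h import *
print(r.sense()['tool_pos'])
u,v=map(int,proj('scene',(604,337,60))); print(u,v)
im=r.snapshot("scene"); save('s9f',im); save('s9',cv2.resize(im[v-60:v+40,u-60:u+60],None,fx=6,fy=6,interpolation=cv2.INTER_CUBIC))
E
```

```text
time: 21.15
tool_pos: [579.6, 271.3, 255.1]
tcp_rot: [-179.8, 0.1, 90.0]
ft_force: [0.6, 0.2, -0.9]
finger_gap: 31.6
grip_force: 39.8
time: 21.85
tool_pos: [604.3, 336.3, 131.5]
tcp_rot: [179.9, -0.1, 90.0]
ft_force: [0.7, 0.3, -0.6]
finger_gap: 31.3
grip_force: 40.0
[604.32968794 336.29266116 131.49834716]
446 173
```

View pics/s9.png

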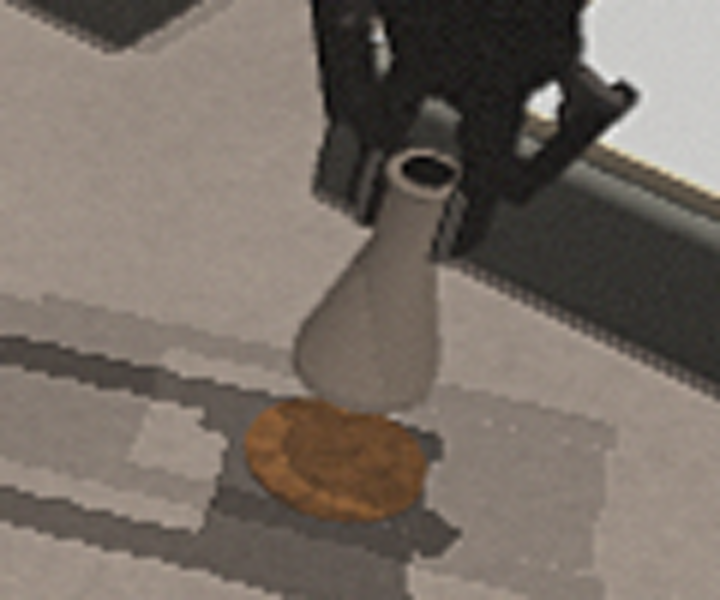

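The flask looks leaning: mouth at (423,172), base at about (368,365). Compare with the projected vertical.

Run:
```python
from h import *
u0,v0=446-60,173-60
g=lambda X:np.round([(proj('scene',X)[0]-u0)*6,(proj('scene',X)[1]-v0)*6])
for z in(168,58): print(z,g((604,336.5,z)))
for x in (-10,10): print('dx',x,g((604+x,336.5,58)))
for x in (-10,10): print('dy',x,g((604,336.5+x,58)))
print('mat',g((604.5,337.5,4)))
a=np.linspace(0,6.283,90)
P=np.array([g((604+32*np.cos(t),336.5+32*np.sin(t),58)) for t in a]);print(P.min(0),P.max(0))
im=r.snapshot('wrist'); save('w9f',im)
m=(im[180:400,250:390].max(2)<30).astype('uint8'); n,l,st,c=cv2.connectedComponentsWithStats(m)
for s,cc in zip(st[1:],c[1:]):
    if s[4]>60: print(s,cc+[250,180],pt('wrist',*(cc+[250,180]),168).round(1))
```

```text
168 [426. 165.]
58 [362. 364.]
dx -10 [343. 354.]
dx 10 [382. 374.]
dy -10 [350. 374.]
dy 10 [375. 354.]
mat [337. 450.]
[290. 319.] [435. 411.]
[    0    67   140   153 11842] [318.74793109 346.34022969] [604.3 311.9 168. ]
[115  76  14  14 125] [371.48  262.784] [626.7 356.8 168. ]
[  47  100   47   41 1504] [320.02925532 300.28723404] [604.9 337.9 168. ]
```

The projection of an upright flask matches the picture (base edges 290-435 against about 293-440), so it's upright and over the mat. Lower and release.

```bash
python3 -m handwheel '[[0,0,0.015,0],[0,0,0.017,0],[0,0,0.01,0],[0,0,0.004,0],[0,0,0.002,0],[0,0,0.001,0],[0,0,0.001,0],[0,0,0.0005,0],[0,0,0,0],[0,0,0,0]]'
python3 -m handwheel '[[0,0,0.0005,0],[0,0,0,0],[0,0,0,0]]'
```

```text
time: 22.95
tool_pos: [603.6, 336.3, 79.7]
tcp_rot: [180.0, -0.0, 90.0]
ft_force: [0.1, 0.1, -1.1]
finger_gap: 30.9
grip_force: 40.0
time: 23.25
tool_pos: [603.8, 336.5, 79.6]
tcp_rot: [180.0, -0.0, 90.0]
ft_force: [-2.0, -0.2, 3.8]
finger_gap: 31.0
grip_force: 40.1
```

```bash
python3 -m handwheel '[[0,0,0.0005,0],[0,0,0,0],[0,0,0,0]]'
python3 -m handwheel '[[0,0,0,0],[0,0,0,0],[0,0,0,0],[0,0,0,0],[0,0,0,0]]' 0.065
python3 -m handwheel '[[0,0,-0.01,0],[0,0,-0.03,0],[0,0,-0.04,0],[0,0,-0.04,0],[0,0,-0.04,0],[0,0,0,0],[0,0,0,0],[0,0,0,0]]'
python3 - <<'E'
from h import *
im=r.snapshot("wrist"); save('w10',im); print(r.sense()['tool_pos'])
m=(im[130:290,270:380].max(2)<40).astype('uint8'); n,l,st,c=cv2.connectedComponentsWithStats(m)
for s,cc in zip(st[1:],c[1:]):
    if s[4]>60: print(s,pt('wrist',*(cc+[270,130]),114).round(1))
m=cv2.inRange(cv2.cvtColor(im,cv2.COLOR_RGB2HSV),(5,90,60),(25,255,255)); ys,xs=np.nonzero(m); P=np.array([pt('wrist',u,v,4)[:2] for u,v in zip(xs,ys)]); P=P[np.hypot(*(P-[604,337]).T)<70]
print(len(P),P.min(0),P.max(0),cv2.minEnclosingCircle(cv2.convexHull(P.astype('f4'))))
E
python3 -m handwheel '[[-0.015,-0.015,0,0],[-0.03,-0.03,0,0],[-0.034,-0.034,0,0],[-0.034,-0.034,0,0],[-0.033,-0.034,0.02,0],[-0.02,-0.025,0.02,0],[-0.01,-0.012,0.02,0],[0,0,0,0],[0,0,0,0],[0,0,0,0]]' 0.085
python3 - <<'E'
from h import *
im=r.snapshot("wrist"); save('w11',im); print(r.sense()['tool_pos'])
for th in(110,130,150,180):
    e=blob(im,(250,110,390,250),lambda c:c.min(2)>th); print('jar',th,e,pt('wrist',e[0],e[1],60).round(1))
E
```

```text
time: 23.55
tool_pos: [603.9, 336.6, 79.6]
tcp_rot: [179.9, -0.0, 90.0]
ft_force: [-2.0, -0.5, 6.8]
finger_gap: 31.4
grip_force: 40.2
time: 24.05
tool_pos: [603.4, 336.2, 78.1]
tcp_rot: [-180.0, 0.0, 90.0]
ft_force: [-0.5, 0.2, 0.4]
finger_gap: 64.8
grip_force: 0.0
time: 24.85
tool_pos: [602.9, 336.0, 237.3]
tcp_rot: [-179.9, 0.0, 90.0]
ft_force: [-0.1, -0.8, 0.2]
finger_gap: 64.9
grip_force: 0.0
[602.6448482  335.84796909 236.46939241]
[ 39  55  21  21 342] [601.7 337.  114. ]
time: 25.9
tool_pos: [421.5, 161.8, 179.9]
tcp_rot: [179.9, -0.0, 90.0]
ft_force: [-0.1, -0.5, 0.4]
finger_gap: 85.0
grip_force: 0.0
[421.64387506 161.83540009 180.03011057]
jar 110 (342.8946228027344, 166.0664176940918, array([144.4, 217. ]), np.int32(7619)) [443.4 192.   60. ]
jar 130 (342.8946228027344, 166.0664176940918, array([144.4, 217. ]), np.int32(7253)) [443.4 192.   60. ]
jar 150 (286.3986358642578, 142.3482894897461, array([ 37.7, 108.2]), np.int32(2215)) [391.8 213.6  60. ]Traceback (most recent call last):
  File "<stdin>", line 6, in <module>
  File "h.py", line 11, in pt
    o,d=ray(n,u,v); return o+d*(z-o[2])/d[2]
        ~~~^^^^^^^
  File "h.py", line 4, in ray
    p=r.camera_params(n); d=np.array([(u-p['cx'])/p['fx'],(v-p['cy'])/p['fy'],1.])
ValueError: time passes only in moves, steps and waits
Traceback (most recent call last):
  File "h.py", line 19, in blob
    (u,v),ax,_=cv2.fitEllipse(cv2.convexHull(cs)); return u+x0,v+y0,np.round(ax,1),st[k,4]
               ~~~~~~~~~~~~~~^^^^^^^^^^^^^^^^^^^^
cv2.error: OpenCV(4.12.0) /io/opencv/modules/imgproc/src/shapedescr.cpp:361: error: (-201:Incorrect size of input array) There should be at least 5 points to fit the ellipse in function 'fitEllipseNoDirect'
```

Run:
```python
from h import *
im=cv2.cvtColor(cv2.imread('pics/w11.png'),cv2.COLOR_BGR2RGB)
g=cv2.medianBlur(cv2.cvtColor(im,cv2.COLOR_RGB2GRAY),3)[100:280,230:410]
c=cv2.HoughCircles(g,cv2.HOUGH_GRADIENT,1,10,param1=80,param2=14,minRadius=26,maxRadius=38)
for u,v,q in (c[0][:5] if c is not None else []): print(u+230,v+100,q,pt('wrist',u+230,v+100,60).round(1))
save('w11c',cv2.resize(im[100:280,230:410],None,fx=3,fy=3,interpolation=cv2.INTER_CUBIC))
```

```text
317.5 196.5 27.5 [419.8 162.4  60. ]
265.5 223.5 30.8 [368.1 134.2  60. ]
317.5 186.5 26.25 [419.8 172.3  60. ]
```

Run:
```python
from h import *
im=cv2.imread('pics/w11.png').astype(int)
print('col',[(v,int(im[v,315:320].mean())) for v in range(150,240,2)])
print('row',[(u,int(im[192:198,u].mean())) for u in range(276,362,2)])
for v in (160,165,228,232): print(v,pt('wrist',317,v,60)[1].round(1))
```

```text
col [(150, 69), (152, 83), (154, 82), (156, 81), (158, 82), (160, 58), (162, 40), (164, 39), (166, 78), (168, 90), (170, 146), (172, 139), (174, 139), (176, 139), (178, 139), (180, 139), (182, 139), (184, 138), (186, 138), (188, 138), (190, 138), (192, 138), (194, 137), (196, 137), (198, 141), (200, 174), (202, 173), (204, 173), (206, 173), (208, 172), (210, 172), (212, 172), (214, 171), (216, 172), (218, 171), (220, 161), (222, 136), (224, 135), (226, 101), (228, 106), (230, 104), (232, 103), (234, 105), (236, 103), (238, 105)]
row [(276, 105), (278, 106), (280, 106), (282, 106), (284, 101), (286, 102), (288, 100), (290, 135), (292, 144), (294, 144), (296, 143), (298, 158), (300, 153), (302, 142), (304, 137), (306, 137), (308, 137), (310, 137), (312, 137), (314, 137), (316, 137), (318, 138), (320, 137), (322, 137), (324, 138), (326, 138), (328, 138), (330, 138), (332, 138), (334, 138), (336, 138), (338, 138), (340, 137), (342, 137), (344, 138), (346, 141), (348, 101), (350, 81), (352, 81), (354, 81), (356, 83), (358, 84), (360, 84)]
160 197.6
165 193.0
228 129.4
232 125.0
```

Jar lid spans columns 289-348 and rows 169-225, so its centre is about (421,162), right under the TCP. Grip and carry.

```bash
python3 -m handwheel '[[0,0,0.02,0],[0,0,0.03,0],[0,0,0.035,0],[0,0,0.035,0],[0,0,0.022,0],[0,0,0.011,0],[0,0,0,0]]' 0.085 40
python3 -m handwheel '[[0,0,0,0],[0,0,0,0],[0,0,0,0],[0,0,0,0],[0,0,0,0],[0,0,0,0],[0,0,0,0]]' 0.04 40
python3 -m handwheel '[[0,0,-0.005,0],[0,0,-0.015,0],[0,0,-0.03,0],[0,0,-0.04,0],[0,0,-0.04,0],[0,0,-0.03,0],[0,0,-0.01,0],[0,0,0,0]]'
python3 - <<'E'
from h import *
im=r.snapshot("wrist"); save('w12',im); print(r.sense()['tool_pos'])
E
```

```text
time: 26.65
tool_pos: [419.9, 161.3, 25.0]
tcp_rot: [-179.9, 0.0, 90.0]
ft_force: [-0.1, 0.1, 0.2]
finger_gap: 84.9
grip_force: 0.0
time: 27.35
tool_pos: [422.0, 161.7, 27.9]
tcp_rot: [179.8, -0.1, 90.0]
ft_force: [-2.8, 0.3, 5.9]
finger_gap: 56.7
grip_force: 42.2
time: 28.15
tool_pos: [421.5, 161.4, 197.7]
tcp_rot: [179.8, -0.1, 90.0]
ft_force: [-0.4, 0.4, -1.8]
finger_gap: 56.6
grip_force: 43.2
[420.43951358 161.15352395 195.61205179]
```

```bash
python3 -m handwheel '[[-0.015,0.005,0,0],[-0.03,0.01,0,0],[-0.045,0.016,0,0],[-0.045,0.016,0,0],[-0.045,0.016,0,0],[-0.045,0.016,0,0],[-0.045,0.016,0,0],[-0.045,0.016,0,0],[-0.045,0.016,0,0],[-0.045,0.016,0,0]]'
python3 -m handwheel '[[-0.042,0.014,0,0],[-0.028,0.009,0.02,0],[-0.0095,0.003,0.04,0],[0,0,0.04,0],[0,0,0,0],[0,0,0,0],[0,0,0,0]]'
python3 - <<'E'
from h import *
im=r.snapshot("wrist"); save('w13',im); print(r.sense()['tool_pos'])
m=cv2.inRange(cv2.cvtColor(im,cv2.COLOR_RGB2HSV),(5,90,50),(25,255,255))
n,l,st,c=cv2.connectedComponentsWithStats(m)
for i,s in enumerate(st):
    if i and s[4]>300: print(s,c[i],pt('wrist',*c[i],4).round(1),pt('wrist',s[0],c[i][1],4).round(),pt('wrist',s[0]+s[2],c[i][1],4).round(),pt('wrist',c[i][0],s[1],4).round())
E
```

```text
time: 29.2
tool_pos: [562.3, -245.2, 192.2]
tcp_rot: [-179.8, -0.1, 90.0]
ft_force: [-0.2, 0.3, -0.9]
finger_gap: 56.9
grip_force: 43.2
time: 29.9
tool_pos: [590.4, -323.5, 97.9]
tcp_rot: [179.9, 0.1, 90.0]
ft_force: [0.0, 0.5, -0.5]
finger_gap: 56.9
grip_force: 43.5
[ 590.93922542 -323.85839284   98.83686235]
[  64  133   59   61 1254] [102.88357257 158.06140351] [ 411.8 -282.2    4. ] [ 380. -282.    4.] [ 428. -282.    4.] [ 417. -262.    4.]
[   0  141   64   89 4275] [ 26.08935673 184.23087719] [ 341.1 -304.6    4. ] [ 319. -305.    4.] [ 373. -305.    4.] [ 353. -268.    4.]
[ 271  160   96   71 4089] [317.89801908 190.75348496] [ 589.8 -310.4    4. ] [ 549. -310.    4.] [ 632. -310.    4.] [ 590. -284.    4.]
```

```bash
python3 -m handwheel '[[-0.001,0,0.015,0],[0,0,0.025,0],[0,0,0.015,0],[0,0,0.005,0],[0,0,0.002,0],[0,0,0.001,0],[0,0,0.001,0],[0,0,0.001,0],[0,0,0,0],[0,0,0,0]]'
python3 -m handwheel '[[0,0,0.0005,0],[0,0,0.0005,0],[0,0,0,0],[0,0,0,0]]'
```

```text
time: 30.95
tool_pos: [590.1, -324.9, 32.1]
tcp_rot: [179.9, 0.1, 90.0]
ft_force: [-0.8, -1.1, 3.5]
finger_gap: 56.9
grip_force: 43.9
time: 31.35
tool_pos: [590.1, -325.0, 32.0]
tcp_rot: [179.9, 0.1, 90.0]
ft_force: [-4.2, 1.3, 10.8]
finger_gap: 56.7
grip_force: 44.7
```

```bash
python3 -m handwheel '[[0,0,0,0],[0,0,0,0],[0,0,0,0],[0,0,0,0],[0,0,0,0]]' 0.085
python3 -m handwheel '[[0,0,-0.01,0],[0,0,-0.03,0],[0,0,-0.045,0],[0,0,-0.045,0],[0,0,-0.045,0],[0,0,-0.04,0],[0,0,0,0],[0,0,0,0],[0,0,0,0]]'
python3 - <<'E'
from h import *
im=r.snapshot("wrist"); save('w14',im); print(r.sense()['tool_pos'])
m=cv2.inRange(cv2.cvtColor(im,cv2.COLOR_RGB2HSV),(5,90,50),(25,255,255))
x0,y0,x1,y1=250,100,400,330
n,l,st,c=cv2.connectedComponentsWithStats(m[y0:y1,x0:x1]); print(st[1:][st[1:,4]>150])
g=cv2.medianBlur(cv2.cvtColor(im,cv2.COLOR_RGB2GRAY),3)[y0:y1,x0:x1]
cc=cv2.HoughCircles(g,cv2.HOUGH_GRADIENT,1,10,param1=80,param2=12,minRadius=20,maxRadius=38)
for u,v,q in (cc[0][:4] if cc is not None else []): print(u+x0,v+y0,q,pt('wrist',u+x0,v+y0,64).round(1))
E
python3 -m handwheel '[[0.005,-0.018,0,0],[0.008,-0.035,0,0],[0.008,-0.045,0,0],[0.008,-0.045,0,0],[0.008,-0.035,0,0],[0.005,-0.015,0,0],[0,0,0,0],[0,0,0,0],[0,0,0,0]]'
python3 - <<'E'
from h import *
im=r.snapshot("wrist"); save('w15',im); print(r.sense()['tool_pos'])
m=(im[130:290,250:390].max(2)<40).astype('uint8'); n,l,st,c=cv2.connectedComponentsWithStats(m)
for s,cc in zip(st[1:],c[1:]):
    if s[4]>60: print(s+[250,130,0,0,0],pt('wrist',*(cc+[250,130]),120).round(1))
E
```

```text
time: 31.85
tool_pos: [589.3, -324.2, 29.6]
tcp_rot: [-180.0, -0.0, 90.0]
ft_force: [-0.4, 0.1, 0.2]
finger_gap: 85.2
grip_force: 0.0
time: 32.75
tool_pos: [588.8, -324.0, 243.7]
tcp_rot: [-179.9, -0.1, 90.0]
ft_force: [-0.2, 0.1, -0.5]
finger_gap: 84.8
grip_force: 0.0
[ 588.61276073 -323.8072412   242.95217894]
[[  40   40   62   50 1108]]
321.5 182.5 24.1 [ 590.3 -324.7   64. ]
324.5 169.5 27.5 [ 593.7 -309.4   64. ]
326.5 191.5 34.1 [ 596.2 -335.5   64. ]
291.5 155.5 37.4 [ 556.5 -293.4   64. ]
time: 33.7
tool_pos: [396.9, -282.3, 244.3]
tcp_rot: [-180.0, -0.0, 90.0]
ft_force: [-0.4, 0.5, 0.1]
finger_gap: 85.2
grip_force: 0.0
[ 397.03102029 -282.35314263  244.3577173 ]
[306 179  31  34 831] [ 398.3 -282.5  120. ]
```

Jar is centred on the right mat at (590,-325). The bottle cap is at (398.3,-282.5). Grip its body with a narrower opening to keep clear of the purple flask.

```bash
python3 -m handwheel '[[0,0.001,0,0],[0,0,0.025,0],[0,0,0.035,0],[0,0,0.035,0],[0,0,0.035,0],[0,0,0.03,0],[0,0,0.02,0],[0,0,0.01,0],[0,0,0,0]]' 0.074 40
python3 -m handwheel '[[0,0,0,0],[0,0,0,0],[0,0,0,0],[0,0,0,0],[0,0,0,0],[0,0,0,0],[0,0,0,0]]' 0.03 45
python3 -m handwheel '[[0,0,-0.005,0],[0,0,-0.015,0],[0,0,-0.03,0],[0,0,-0.04,0],[0,0,-0.045,0],[0,0,-0.045,0],[0,0,-0.04,0],[0,0,0,0]]'
```

```text
time: 34.65
tool_pos: [396.8, -281.5, 53.4]
tcp_rot: [-179.9, -0.1, 90.0]
ft_force: [-0.2, 0.7, 0.1]
finger_gap: 74.1
grip_force: 0.0
time: 35.35
tool_pos: [398.4, -283.4, 56.7]
tcp_rot: [179.9, 0.1, 90.0]
ft_force: [-0.7, -0.9, 6.5]
finger_gap: 48.1
grip_force: 47.3
time: 36.15
tool_pos: [399.6, -284.2, 282.6]
tcp_rot: [179.5, 0.4, 90.0]
ft_force: [0.2, -0.4, -1.1]
finger_gap: 48.1
grip_force: 47.1
```

```bash
python3 -m handwheel '[[0.015,0.008,0,0],[0.028,0.015,0,0],[0.038,0.021,0,0],[0.038,0.021,0,0],[0.038,0.021,0,0],[0.038,0.021,0,0],[0.038,0.021,0,0],[0.038,0.021,0,0],[0.038,0.021,0,0],[0.038,0.021,0,0]]'
python3 -m handwheel '[[0.03,0.017,0,0],[0.0195,0.011,0.03,0],[0,0,0.045,0],[0,0,0.045,0],[0,0,0.045,0],[0,0,0,0],[0,0,0,0],[0,0,0,0]]'
python3 - <<'E'
from h import *
im=r.snapshot("wrist"); save('w16',im); print(r.sense()['tool_pos'])
m=cv2.inRange(cv2.cvtColor(im,cv2.COLOR_RGB2HSV),(5,90,50),(25,255,255))
n,l,st,c=cv2.connectedComponentsWithStats(m)
for i,s in enumerate(st):
    if i and s[4]>300: print(s,pt('wrist',s[0],c[i][1],4).round(),pt('wrist',s[0]+s[2],c[i][1],4).round(),pt('wrist',c[i][0],s[1],4).round())
E
```

```text
time: 37.15
tool_pos: [588.6, 66.5, 274.2]
tcp_rot: [-179.9, -0.0, 90.0]
ft_force: [1.7, -0.2, -1.1]
finger_gap: 48.5
grip_force: 47.0
time: 37.95
tool_pos: [618.4, 114.3, 113.4]
tcp_rot: [179.7, -0.0, 90.0]
ft_force: [0.5, 0.6, -0.2]
finger_gap: 48.4
grip_force: 47.4
[618.84218233 114.3513017  113.91173638]
[ 274  158   90   70 4115] [578. 125.   4.] [660. 125.   4.] [618. 154.   4.]
[ 269  228  104   96 6033] [568.  41.   4.] [674.  40.   4.] [619.  86.   4.]
```

```bash
python3 -m handwheel '[[-0.001,-0.001,0.015,0],[0,0,0.018,0],[0,0,0.01,0],[0,0,0.004,0],[0,0,0.002,0],[0,0,0.001,0],[0,0,0.001,0],[0,0,0.0005,0],[0,0,0,0],[0,0,0,0]]'
python3 -m handwheel '[[0,0,0.0005,0],[0,0,0.0005,0],[0,0,0,0],[0,0,0,0]]'
```

```text
time: 39.0
tool_pos: [615.6, 113.3, 60.7]
tcp_rot: [180.0, -0.0, 90.0]
ft_force: [-9.6, -1.5, 12.8]
finger_gap: 48.5
grip_force: 49.1
time: 39.4
tool_pos: [615.7, 113.3, 60.7]
tcp_rot: [180.0, -0.0, 90.0]
ft_force: [-13.5, -1.2, 20.0]
finger_gap: 48.3
grip_force: 49.9
```

Firmly in contact. Release, retreat, and check the whole scene.

```bash
python3 -m handwheel '[[0,0,-0.001,0],[0,0,0,0],[0,0,0,0]]'
python3 -m handwheel '[[0,0,0,0],[0,0,0,0],[0,0,0,0],[0,0,0,0],[0,0,0,0]]' 0.08
python3 -m handwheel '[[0,0,-0.01,0],[0,0,-0.03,0],[0,0,-0.045,0],[0,0,-0.045,0],[0,0,-0.045,0],[0,0,-0.03,0],[0,-0.03,0,0],[0,-0.045,0,0],[0,-0.045,0,0],[0,-0.045,0,0]]'
python3 -m handwheel '[[0,-0.03,0,0],[0,0,0,0],[0,0,0,0],[0,0,0,0]]'
python3 - <<'E'
from h import *
im=r.snapshot("scene"); save('s17',im); t=r.snapshot("top"); save('t17',t)
both=np.vstack([cv2.resize(im[100:380,200:520],None,fx=1.25,fy=1.25)[:300],cv2.resize(t[110:270,150:470],None,fx=1.25,fy=1.25)]); save('fin',cv2.convertScaleAbs(cv2.resize(both,None,fx=1.2,fy=1.2),alpha=1.3)); print(both.shape,r.sense()['tool_pos'])
E
```

```text
time: 39.7
tool_pos: [616.2, 113.3, 60.7]
tcp_rot: [179.9, -0.0, 90.0]
ft_force: [-6.9, -0.2, 9.8]
finger_gap: 48.3
grip_force: 48.9
time: 40.2
tool_pos: [615.4, 113.1, 58.3]
tcp_rot: [-180.0, 0.0, 90.0]
ft_force: [-0.1, -0.1, 0.6]
finger_gap: 80.3
grip_force: 0.0
time: 41.2
tool_pos: [448.8, 113.1, 264.0]
tcp_rot: [180.0, -0.0, 90.0]
ft_force: [-0.4, 1.0, 0.7]
finger_gap: 79.9
grip_force: 0.0
time: 41.6
tool_pos: [421.2, 113.1, 264.0]
tcp_rot: [179.9, -0.0, 90.0]
ft_force: [0.2, -0.7, -1.3]
finger_gap: 79.9
grip_force: 0.0
(500, 400, 3) [421.16032169 113.0747334  263.51592162]
```

View pics/fin.png

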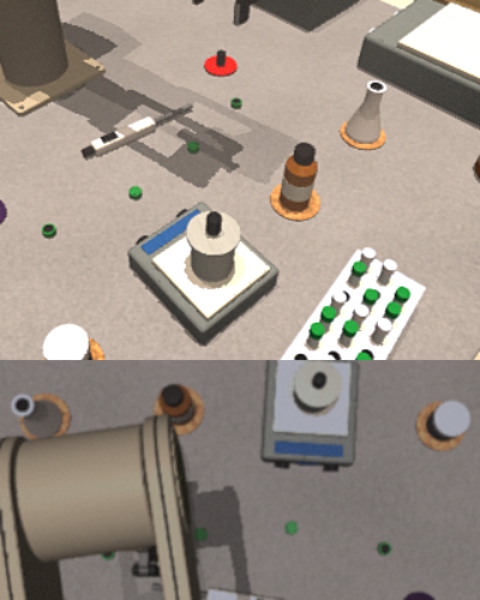

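Everything stands upright: flask on the left mat, bottle on the middle one, jar on the right, and the covered beaker on the plate. Last numeric check of the offsets from the top view.

Run:
```python
from h import *
t=cv2.cvtColor(cv2.imread('pics/t17.png'),cv2.COLOR_BGR2RGB)
e=blob(t,(432,130,472,170),lambda c:(c.min(2)>105)); print('jar',e,pt('top',e[0],e[1],64).round(1))
for n,b,z in(('bottle',(255,120,285,150),124),('flaskmouth',(158,125,175,145),114),('knob',(355,110,372,126),169)):
    e=blob(t,b,lambda c:c.max(2)<55); print(n,e,pt('top',e[0],e[1],z).round(1))
```

```text
jar (451.2848529815674, 148.357816696167, array([23.2, 23.5]), np.int32(440)) [ 590.8 -326.1   64. ]
bottle (264.97320079803467, 133.66893577575684, array([14.1, 15.1]), np.int32(175)) [613.3 109.7 124. ]
flaskmouth (164.5, 139.5, array([7.6, 7.6]), np.int32(52)) [602.8 337.  114. ]
knob (362.17674922943115, 122.7967939376831, array([7.4, 9.6]), np.int32(52)) [ 625.9 -104.   169. ]
```

```bash
python3 -c "
from bench import r
print(r.hand_in())"
```

```text
the job is handed in; nothing more can be done
None
```

The bench is set out and handed in after about 42 s: the beaker stands in the middle of the plate with its cover on, and the flask, bottle and jar stand upright on the left, middle and right mats, each measured within about 5 mm of its mat's centre.

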